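# Clamp a brace side bar and lock the jig with its thumb wedge

### The job

Clamp the flat aluminium brace strut for filing: push the jig's sliding bar by its black post until the strut is held square and snug against the steel fence, then slide the orange thumb wedge forward along the yellow ramp until it jams the bar fast and stays jammed when you let go. Use a gentle thumb's push throughout (some 10 N at the post, 12 to 15 N at the wedge, never a shove near 25 N, which dents the soft aluminium or bruises the wedge), and leave the other things on the bench alone.

Things in the scene. Friction and masses are not known exactly. Their poses are not given: they have to be found in the camera images.
- jig: Blue clamping jig, fixed: deck plate 200 x 410 mm, top 12 mm above the bench. Origin at bench level on the sliding bar's centre line; deck from x -90 to +110, y -260 to +150 mm. Jig +y is the clamping direction: bar and wedge are both pushed along +y. A low fixed steel rail (18 mm high) runs along the bar's -x side; the yellow ramp stands at its +x side.
- channel (a point): Jig point on the deck at x +30, y -20 mm, amid the channel between bar and yellow ramp block (26 mm high, 52 mm long plus a rounded entry). The ramp's sloping face narrows the channel towards +y, 1 mm in 5. The ramp is bolted up to 6 mm either way sideways, so the wedge jams with its origin anywhere within 30 mm along y of this point: find the place by feel.
- bar: Sliding bar: moves only along jig y (axes as the jig's), stroke 85 mm, about 3 N of drag, stays where left. Origin on its jaw's front face, 13 mm above the bench, on the centre line. Steel jaw 54 wide (x), 12 thick, 32 mm high; behind it an aluminium rod 30 wide, 20 mm high, y -12 to -230 mm, with a black post at the tail. The wedge jams against the rod's +x side (x = +15 mm).
- jaw_face (a point): Centre of the jaw's front face, 5 mm above the jaw's lower edge; the face that presses the strut.
- bar_post (a point): In the black upright post at the bar's tail (16 x 16 mm, top 45 mm above the bar's underside, 58 mm above the bench). The point is on its axis, 43 mm above the bench; the rear face to push is 8 mm behind (-y).
- fence: Fixed steel fence, 80 wide (x) x 20 thick (y) x 30 mm high, standing on the deck at the +y end; its place along y differs from day to day. Origin at the centre of its underside; its axes are parallel to the jig's; the strut seats on its face at y = -10 mm.
- strut_mid (a point): Centre of the loose aluminium brace strut (the workpiece) lying flat on the deck between jaw and fence: 160 mm long (x), 25 mm wide (y), 10 mm thick, 130 g, with a round hinge head (36 mm across) at its +x end. With the strut seated this point is 22.5 mm before (-y of) the fence's origin and the jaw face is 35 mm before it.
- wedge: Orange slippery nylon thumb wedge, loose, lying on the deck in the channel between bar and ramp, about 0.12 kg. Origin at the centre of its underside, 12 mm above the bench. 70 mm long (y -35 to +35, thumb boss to -41), 24 mm high; straight face to the bar at x = -15 mm, sloping face to the ramp at x = +15 mm at the rear (-y) narrowing to +1 mm at the front (1 in 5). Self-locking: once jammed it stays; each further mm of push adds a few N.
- wedge_mid (a point): Centre of the wedge's body, 12 mm above its underside.
- wedge_heel (a point): Centre of the thumb tab across the wedge's rear: 26 wide (x), 12 mm thick (y), 38 mm high from the deck. A low round boss (24 mm across, 20 mm high) bulges behind its foot, its rear 12 mm behind this point (-y): push there, low down, as pushing at the tab's top tips the wedge. The point is 19 mm above the deck (31 mm above the bench).
- file: Bystander: file with orange handle on the bench beside the jig.
- spare_strut: Bystander: a second strut like the workpiece, lying on the bench on the robot's side of the jig; not the one to clamp.
- rivet_cup: Bystander: small steel cup, 44 mm wide and 40 mm high, standing on the jig's deck beside the guide rail.
- glue_jar: Bystander: white jar with red cap, 85 mm high.
- wrench: Bystander: wrench lying on the bench.
- hammer: Bystander: hammer lying on the bench.
- brace_shell: Bystander: white plastic lower-leg brace standing on the bench, 225 mm high.
- strut: The workpiece strut's body, origin at the centre of its underside, 5 mm below strut_mid.
There are look-alikes about, which are no part of the job. Leave any blue look-alike of the wedge alone. What is shaped like the strut but pink is not meant.

How it is judged (in metres and radians):
On the way, in this order (a step that is already met when the one before it is completed fails the run):
1. the strut is held between jaw and fence (y of jaw_face in the frame of fence above -0.0375 m and y of strut_mid in the frame of fence above -0.025 m and x of strut_mid in the frame of fence between -0.03 and 0.03 m and angle between strut_mid's own z axis and vertical below 0.08 rad), for 0.2 s.
2. the wedge jams the bar (all of step 1 and contact force between wedge and bar above 5 N and angle between wedge_mid's own z axis and vertical below 0.08 rad), for 0.2 s.
At the end, for the whole second after the job is handed in: The strut lies flat, seated on the fence (its centre within 2.5 mm of seated along the clamping direction and within 30 mm of the fence's middle), the jaw face within 2.5 mm of the strut, and the wedge, flat on the deck, still presses on the bar with more than 5 N after release, all at rest (all of step 2 and linear speed of each of wedge, bar below 0.01 m/s); the robot touches nothing.
It fails at once if the robot shoves the wedge or the bar with more than 25 N (contact force between the fingers and wedge above 25 N or contact force between the fingers and bar above 25 N).
It fails at once if a bystander is moved by more than 20 mm (distance of any of file, spare_strut, rivet_cup, glue_jar, wrench, hammer, brace_shell from where it was at the start of the episode above 0.02 m).
It also fails if it takes over 61 s, if anything falls off the work surface, if the arm or the gripper's body presses on something with over 40 N, if the wrist force passes 120 N, or if a joint passes its speed limit or range.

### The arm

A 6-joint arm with a two-finger parallel gripper is mounted at the origin on the work surface. World frame = base frame: x ahead of the robot, y to its left, z up, the work surface at z = 0. Lengths are in m, angles in degrees, forces in N, time in s.
With the tool pointing down it reaches from about 0.375 to 0.9 m from the base axis. Payload 3.1 kg.
Tool frame: the origin (TCP) lies between the finger pads; the fingertips stand 19 mm ahead of it and the grasp point (between the pads) is the TCP; z points along the fingers, y is the direction in which the jaws open and shut (so a half turn about z gives the same grasp; the last joint's range is limited). The gripper opens to 87 mm and grips with 3 to 60 N. Pads are 19 mm wide; open, the fingers measure 117 mm over their backs; the gripper's body (75 mm by 190 mm) begins 51 mm behind the grasp point.
Start: joints at [-81.159, 30.224, 82.088, -0, 67.689, -10.227], TCP at [0.204, -0.591, 0.242] pointing down, gripper open.
Joint ranges: [-176.69, 176.69], [-43.24, 126.21], [12.49, 139.97], [-82, 262], [0, 151.66], [-163.58, 163.58]. Speed limits (degrees/s): [159.86, 159.86, 180, 180, 180, 180].

### API

Orientations are given as a 3x3 rotation matrix whose columns are the frame's x, y, z axes.
In Python, from rig import bot gives the robot as it stands. The module is installed in compiled form; this text tells all that it offers.
- The arm moves only by the tool play_rows, never from a script. Its argument "increments" is a list of rows, each an object with "dp": the shift along the world's x, y, z in mm, a list of three; "turn": the turn about the world's z in rad. In form: [{"dp": [tx, ty, tz], "turn": turn}, ...]. A call has exactly 5 rows; each row shifts and turns the pose as measured when the row begins; what a row does not reach is not made up. A row lasts 1/10 s, in which the tool goes at most 50 mm and 8.59 degrees, less where a joint would pass 70% of its speed; a pose out of reach is approached as far as the arm can. A call with a gripper value outside its range is refused whole. "claw" is the opening, from 0 (shut) to 1 (fully open), set as the call begins (left out, the last holds). The fingers move at their own pace and stop on an object; the grip force is fixed at half the most. Time passes only in rows, so rows that do not move let the fingers close, or fill a call up. It gives the time, the measured TCP pose, the force and the opening at its end, in the units of the state.
- bot.read_state(): the state, without advancing time (a new reading comes with each control period).
- bot.capture(name): name is "scene" or "top"; returns (picture, depth): 384x512x3 uint8, blue, green, red; 384x512 float32, m along the optical axis (not along the pixel's ray), 0 where there is no reading.
- bot.get_calibration(name): a dict with "K" (3x3 intrinsics, pixels), "xyz" and "attitude" of the camera in the world. Camera axes: x right, y up, looking along -z (the intrinsics and any distortion apply to the point x, -y, -z); pixel columns grow to the right and rows downward; lengths in m; the calibration is good to about 2 mm. A picture is of the moment at which its call begins. get_calibration takes no time and is no camera call.
- bot.hand_in(): hands the job in, once; it reports no verdict.
The state is a dict: "time_s": time; "joint_positions": joint angles; "qvel": joint speeds; "tau": joint torques, N m; "position": TCP position; "tcp_rot": TCP orientation; "force": force on the tool from outside, world axes, zero at the start; "moment": the same for the moment, N m; "opening": opening from 0.0 (shut) to 1.0 (fully open).
Only numpy, scipy, OpenCV 4.12 (cv2) and the standard library are available. Lean on these libraries where they do the work, as an engineer would, in place of code of your own. Each camera call takes 0.05 s, during which the arm holds its last target.

## Working session

There is one attempt and no reset: what is moved stays moved. The work goes in short steps, Python scripts to look and compute and a tool call to move; the robot and the scene stay as the last step left them, time stands still between calls to the robot, and variables do not carry over. Pictures are saved under pics/ and viewed, and the job is handed in when it is done.

Besides the shell and the picture viewer there is one more tool, called after "Request:" as a command line: name --argument value ..., lists and objects as JSON in quotes. play_rows: Moves the arm, as the interface text tells. Its arguments: {"type":"object","properties":{"increments":{"type":"array"},"claw":{"type":"number"}},"required":["increments"]}

```bash
mkdir -p pics; python3 - <<'E'
from rig import bot
import cv2,numpy as np
print(bot.read_state())
for n in("scene","top"):
    p,d=bot.capture(n); cv2.imwrite(f"pics/{n}0.png",p); np.savez(f"{n}0.npz",p=p,d=d)
    c=bot.get_calibration(n); print(n,c)
E
```

```text
{'time_s': 0.0, 'joint_positions': array([-8.11604340e+01,  3.02786547e+01,  8.21546973e+01,  8.33605053e-04,
        6.76872286e+01, -1.02285781e+01]), 'qvel': array([ 0.05469334, -0.06865951, -0.14227193, -0.12476485,  0.05108768,
        0.07046876]), 'tau': array([ 1.09203636e-03, -4.40040314e+01, -1.76590705e+01,  6.31712261e-02,
        5.80286491e-02, -1.52104994e-04]), 'position': array([ 0.20409708, -0.59003129,  0.24058428]), 'tcp_rot': array([[ 9.45132565e-01,  3.26686911e-01, -3.10099243e-04],
       [ 3.26686829e-01, -9.45130352e-01,  2.08160028e-03],
       [ 3.86947360e-04, -2.06869355e-03, -9.99997785e-01]]), 'force': array([-0.06028955, -0.62691853,  0.17115883]), 'moment': array([0.01741366, 0.00590735, 0.01041953]), 'opening': 1.0014301023273582}
scene {'K': array([[451.4511356 ,   0.        , 256.90930619],
       [  0.        , 451.4511356 , 191.24659807],
       [  0.        ,   0.        ,   1.        ]]), 'xyz': array([1.0910609 , 0.62840557, 1.04590982]), 'attitude': array([[-0.7849392 , -0.46652228,  0.40770995],
       [ 0.61933912, -0.60888736,  0.49565637],
       [ 0.0170147 ,  0.64157084,  0.76687506]])}
top {'K': array([[397.90769207,   0.        , 259.53194818],
       [  0.        , 397.90769207, 189.02533038],
       [  0.        ,   0.        ,   1.        ]]), 'xyz': array([ 0.48138676, -0.00236857,  1.49319555]), 'attitude': array([[-8.39179232e-04,  9.96786489e-01, -8.00998789e-02],
       [-9.99929399e-01, -1.78584757e-03, -1.17476925e-02],
       [-1.18529873e-02,  8.00843654e-02,  9.96717614e-01]])}
```

View pics/scene0.png

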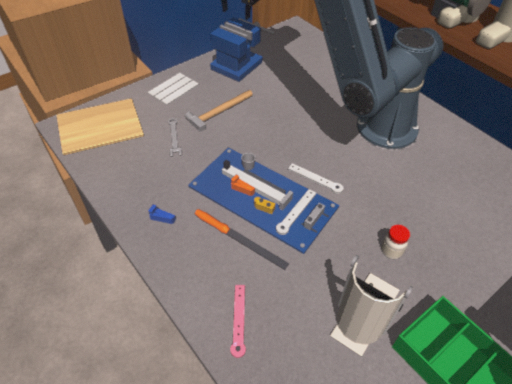

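View pics/top0.png

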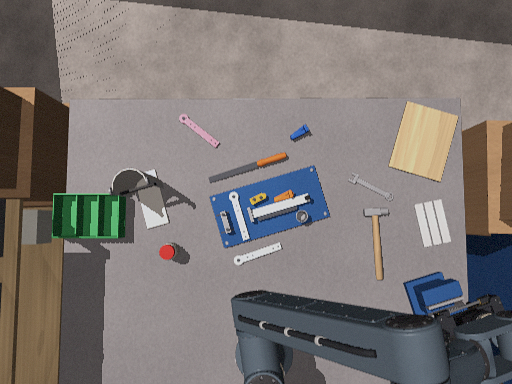

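```bash
python3 - <<'E'
import cv2,numpy as np
a=np.load("top0.npz")["p"][155:255,200:335]; cv2.imwrite("pics/ctop.png",cv2.resize(a,(0,0),fx=5.8,fy=5.8,interpolation=cv2.INTER_CUBIC))
a=np.load("scene0.npz")["p"][140:255,180:345]; cv2.imwrite("pics/cscene.png",cv2.resize(a,(0,0),fx=4.8,fy=4.8,interpolation=cv2.INTER_CUBIC))
E
```

```text
(no output)
```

View pics/ctop.png

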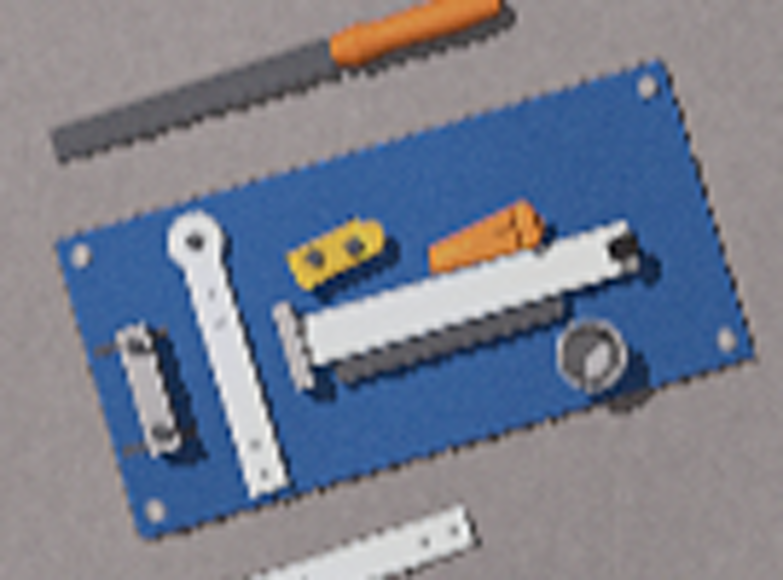

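View pics/cscene.png

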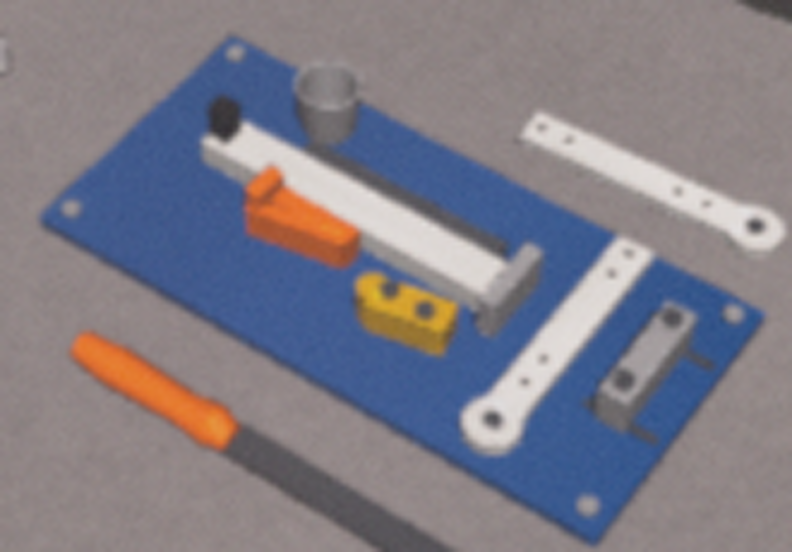

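The crops show these candidates:

- **Wedge:** the orange wedge on the deck at top-view (285,196), and the scene view shows the tab at its rear. The blue copy at (300,132) and the file handle at (271,159) are not it.
- **Strut:** the white one on the deck at (240,217). The spare on the bench at (258,254) and the pink one at (200,130) are not it.
- **Post:** the black post at (308,198).

Next I'll measure the jig frame.

```bash
cat > h.py <<'E'
import cv2,numpy as np
from rig import bot
def ray(n,uv,z):
    c=bot.get_calibration(n);K=c["K"];uv=np.atleast_2d(np.array(uv,float))
    d=np.c_[(uv[:,0]-K[0,2])/K[0,0],-(uv[:,1]-K[1,2])/K[1,1],-np.ones(len(uv))]@np.array(c["attitude"]).T
    o=c["xyz"]; return o+d*((z-o[2])/d[:,2])[:,None]
def proj(n,P):
    c=bot.get_calibration(n);K=c["K"];q=(np.atleast_2d(P)-c["xyz"])@np.array(c["attitude"])
    return np.c_[K[0,0]*q[:,0]/-q[:,2]+K[0,2],K[1,1]*-q[:,1]/-q[:,2]+K[1,2]]
def mask(p,lo,hi):
    return cv2.inRange(cv2.cvtColor(p,cv2.COLOR_BGR2HSV),np.array(lo),np.array(hi))
def big(m):
    cs,_=cv2.findContours(m,cv2.RETR_EXTERNAL,cv2.CHAIN_APPROX_NONE); return max(cs,key=cv2.contourArea)
E
python3 - <<'E'
from h import *
box={"top":(190,150,345,260),"scene":(180,140,345,255)}
for n in("top","scene"):
    p=np.load(n+"0.npz")["p"]; m=mask(p,(100,100,40),(125,255,255)); b=box[n]
    k=np.zeros_like(m);k[b[1]:b[3],b[0]:b[2]]=m[b[1]:b[3],b[0]:b[2]]
    c=big(k); P=ray(n,c[:,0],0.012)
    r=cv2.minAreaRect((P[:,:2]*1000).astype(np.float32)); print(n,r,cv2.boxPoints(r).round(1).tolist())
    a=r[2]; 
    # orange wedge, yellow
    for nm,lo,hi,z in(("orange",(5,150,90),(17,255,255),.036),("yellow",(20,130,80),(32,255,255),.038)):
        m2=mask(p,lo,hi); 
        cs,_=cv2.findContours(m2,cv2.RETR_EXTERNAL,cv2.CHAIN_APPROX_NONE)
        for q in cs:
            if cv2.contourArea(q)>15:
                bb=cv2.boundingRect(q)
                if b[0]<bb[0]<b[2] and b[1]<bb[1]<b[3]:print(nm,bb,cv2.contourArea(q))
E
```

```text
top ((536.856201171875, -20.34832763671875), (199.390869140625, 409.21124267578125), 16.573816299438477) [[382.8999938964844, 147.3000030517578], [499.70001220703125, -244.89999389648438], [690.7999877929688, -188.0], [574.0, 204.1999969482422]]
orange (274, 191, 20, 11) 88.0
orange (257, 153, 29, 13) 140.0
yellow (250, 193, 16, 12) 68.5
scene ((538.1376953125, -19.033065795898438), (200.63917541503906, 408.49981689453125), 16.631839752197266) [[383.6000061035156, 148.0], [500.5, -243.5], [692.7000122070312, -186.0], [575.7999877929688, 205.39999389648438]]
orange (195, 210, 34, 23) 236.5
orange (232, 175, 22, 20) 201.0
yellow (255, 197, 20, 16) 143.0
```

```bash
cat >> h.py <<'E'
TH=np.radians(16.6);R=np.array([[np.cos(TH),-np.sin(TH)],[np.sin(TH),np.cos(TH)]]);O=np.array([512.2,30.1])
def tj(P): return (np.atleast_2d(P)[:,:2]*1000-O)@R
def fj(q): return np.atleast_2d(q)@R.T+O
def rect(n,H=.036,s=3,src=None,yr=(-270,160),xr=(-95,115)):
    # rectified view of plane z=H in jig coords: cols=jig y, rows= jig x up
    w,h=int((yr[1]-yr[0])*s),int((xr[1]-xr[0])*s)
    q=np.array([[xr[1],yr[0]],[xr[1],yr[1]],[xr[0],yr[1]],[xr[0],yr[0]]],float)
    uv=proj(n,np.c_[fj(q)/1000,np.full(4,H)]).astype(np.float32)
    M=cv2.getPerspectiveTransform(uv,np.float32([[0,0],[w,0],[w,h],[0,h]]))
    im=cv2.warpPerspective(src,M,(w,h),flags=cv2.INTER_CUBIC)
    for y in range(int(yr[0]//10*10),int(yr[1])+1,10):
        x=int((y-yr[0])*s); L=14 if y%50==0 else 6
        cv2.line(im,(x,0),(x,L),(255,255,255),1)
        if y%50==0: cv2.putText(im,str(y),(x,26),0,.4,(255,255,255),1)
    for x in range(int(xr[0]//10*10),int(xr[1])+1,10):
        v=int((xr[1]-x)*s); cv2.line(im,(0,v),(14 if x%50==0 else 6,v),(255,255,255),1)
    return im
E
python3 - <<'E'
from h import *
print(fj([[0,0],[10,-55]]))
for n in("top","scene"):
    p=np.load(n+"0.npz")["p"]
    cv2.imwrite(f"pics/r_{n}.png",rect(n,.036,1.85,p))
E
```

```text
[[512.2         30.1       ]
 [537.49608595 -19.75085792]]
```

View pics/r_top.png

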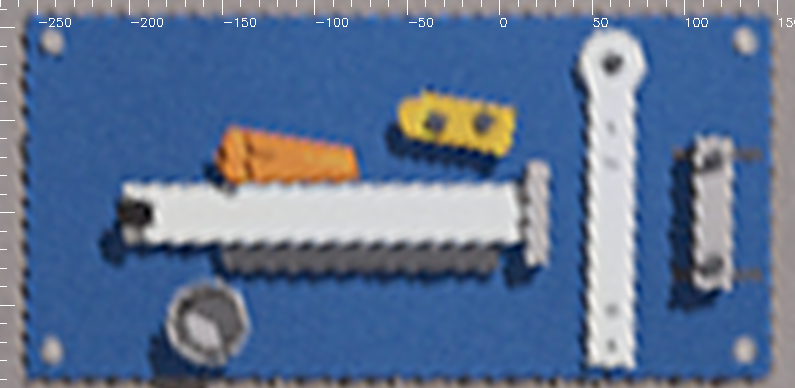

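View pics/r_scene.png

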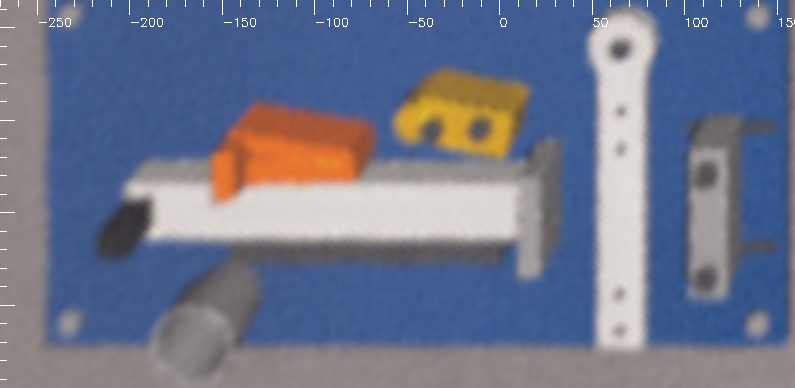

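Both views put the jig origin near (512, 30) mm at 16.6°. The plate measures 199 x 409 mm, which matches its nominal size. In jig y the rough positions are:

| Item | y (mm) |
|---|---|
| Jaw front face | 27 |
| Post rear face | about -203 |
| Fence seating face | about 105 |
| Wedge | about -160 to -78 |
| Yellow ramp | -55 to 8 |

I'm closing the gripper, aligning it and moving to behind the post.

Request:
play_rows --increments '[{"dp": [33,34,0],"turn": -0.0087},{"dp": [33,34,0],"turn": -0.0087},{"dp": [33,34,0],"turn": -0.0087},{"dp": [33,34,0],"turn": -0.0087},{"dp": [33,34,0],"turn": -0.0087}]' --claw 0

```text
time_s: 0.6
position: [0.3681, -0.4197, 0.238]
tcp_rot: [[0.962, 0.271, -0.002], [0.271, -0.962, 0.001], [-0.002, -0.002, -1.0]]
force: [0.9, -1.1, -0.3]
opening: 0.63
```

Request:
play_rows --increments '[{"dp": [33,35,-8],"turn": 0.008},{"dp": [33,35,-8],"turn": 0.006},{"dp": [33,35,-8],"turn": 0},{"dp": [33,35,-8],"turn": 0},{"dp": [33,35,-8],"turn": 0}]'

```text
time_s: 1.1
position: [0.5363, -0.239, 0.1971]
tcp_rot: [[0.959, 0.284, -0.002], [0.284, -0.959, 0.0], [-0.002, -0.001, -1.0]]
force: [0.1, 0.3, -0.5]
opening: 0.171
```

```bash
python3 - <<'E'
from h import *
s=bot.read_state();print(tj(s["position"]),s["position"],np.degrees(np.arctan2(s["tcp_rot"][1,0],s["tcp_rot"][0,0])),s["opening"],s["force"])
print(fj([[0,-235],[0,-225]]))
E
```

```text
[[ -53.78373962 -264.820422  ]] [ 0.53631394 -0.23904878  0.19712734] 16.484221409429612 0.17091419197312926 [ 0.11667704  0.33901599 -0.49456555]
[[ 579.33676634 -195.105805  ]
 [ 576.47988267 -185.52257925]]
```

Request:
play_rows --increments '[{"dp": [21,20,-20],"turn": 0},{"dp": [20,20,-25],"turn": 0},{"dp": [3,3,-30],"turn": 0},{"dp": [0,0,-30],"turn": 0},{"dp": [0,0,-15],"turn": 0}]'

```text
time_s: 1.6
position: [0.5873, -0.1864, 0.0731]
tcp_rot: [[0.956, 0.295, 0.003], [0.295, -0.956, -0.001], [0.003, 0.002, -1.0]]
force: [0.1, 0.1, -0.7]
opening: 0.007
```

```bash
python3 - <<'E'
from h import *
s=bot.read_state();print(tj(s["position"]),s["position"],np.degrees(np.arctan2(s["tcp_rot"][1,0],s["tcp_rot"][0,0])),s["opening"],s["force"])
for n in("top","scene"):
    p,d=bot.capture(n); np.savez(n+"1.npz",p=p,d=d)
    cv2.imwrite(f"pics/r1_{n}.png",rect(n,.045,3,p,(-270,-30),(-70,90)))
E
```

```text
[[  10.15724705 -228.96749991]] [ 0.58734727 -0.18642292  0.07314303] 17.150332737209194 0.007480788684910677 [ 0.12080524  0.14453613 -0.68982081]
```

View pics/r1_top.png

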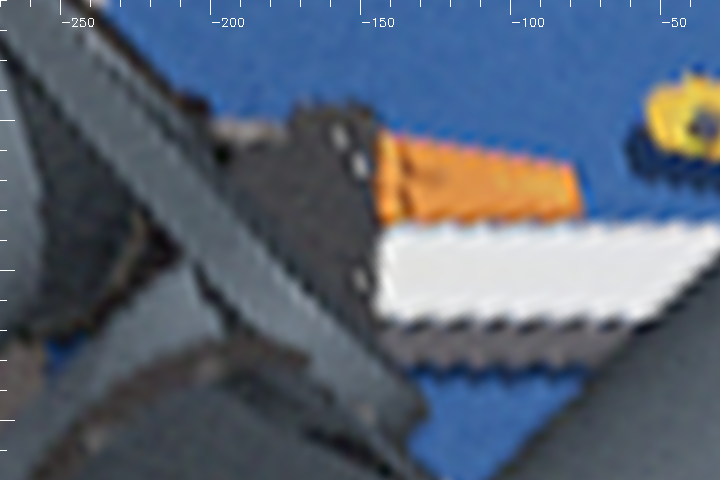

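View pics/r1_scene.png

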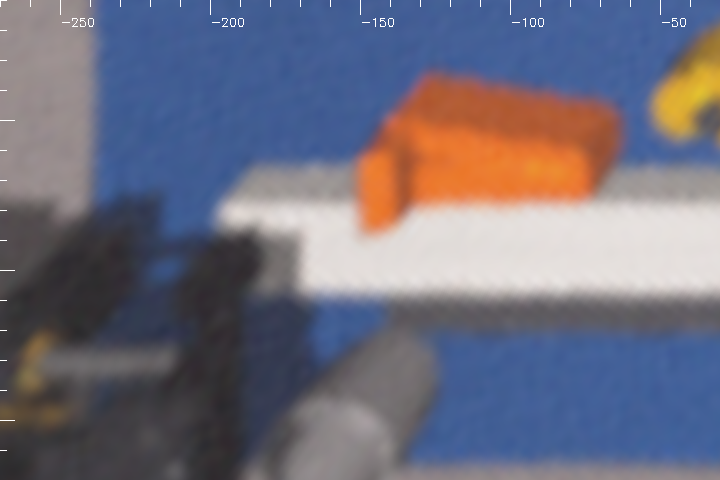

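Request:
play_rows --increments '[{"dp": [-8,-8,0],"turn": -0.009},{"dp": [0,0,-8],"turn": 0},{"dp": [0,0,-8],"turn": 0},{"dp": [0,0,0],"turn": 0},{"dp": [0,0,0],"turn": 0}]'

```text
time_s: 2.2
position: [0.5792, -0.1975, 0.059]
tcp_rot: [[0.959, 0.283, 0.006], [0.283, -0.959, -0.003], [0.005, 0.004, -1.0]]
force: [0.1, 0.2, 0.1]
opening: 0.005
```

```bash
cat >s.py <<'E'
from h import *
s=bot.read_state();print(s["time_s"],tj(s["position"]).round(1),(s["position"][2]*1e3).round(1),np.degrees(np.arctan2(s["tcp_rot"][1,0],s["tcp_rot"][0,0])).round(2),"Fjig",(s["force"][:2]@R).round(2),s["force"][2].round(2))
E
python3 s.py
```

```text
2.2 [[  -0.8 -237.3]] 59.0 16.44 Fjig [0.17 0.17] 0.11
```

Request:
play_rows --increments '[{"dp": [-1,4,-4],"turn": 0},{"dp": [-1,4,0],"turn": 0},{"dp": [-1,4,0],"turn": 0},{"dp": [-1,4,0],"turn": 0},{"dp": [-1,4,0],"turn": 0}]'

```text
time_s: 2.7
position: [0.5746, -0.1763, 0.0559]
tcp_rot: [[0.959, 0.283, 0.008], [0.283, -0.959, -0.004], [0.007, 0.006, -1.0]]
force: [-0.2, -0.1, 0.4]
opening: 0.003
```

```bash
python3 s.py
```

```text
2.7 [[   0.8 -215.6]] 55.9 16.43 Fjig [-0.26 -0.04] 0.43
```

Request:
play_rows --increments '[{"dp": [-1,3,0],"turn": 0},{"dp": [-1,3,0],"turn": 0},{"dp": [-1,3,0],"turn": 0},{"dp": [-1,3,0],"turn": 0},{"dp": [-1,3,0],"turn": 0}]'

```text
time_s: 3.2
position: [0.5708, -0.1627, 0.0562]
tcp_rot: [[0.959, 0.285, 0.012], [0.285, -0.959, -0.009], [0.009, 0.012, -1.0]]
force: [0.4, -3.3, -2.1]
opening: 0.004
```

```bash
python3 s.py
```

```text
3.2 [[   1.  -201.5]] 56.2 16.55 Fjig [-0.57 -3.3 ] -2.09
```

Request:
play_rows --increments '[{"dp": [-1.2,4,0],"turn": 0},{"dp": [-1.2,4,0],"turn": 0},{"dp": [-1.2,4,0],"turn": 0},{"dp": [-1.2,4,0],"turn": 0},{"dp": [-1.2,4,0],"turn": 0}]'

```text
time_s: 3.7
position: [0.5647, -0.1422, 0.0563]
tcp_rot: [[0.959, 0.285, 0.013], [0.285, -0.959, -0.011], [0.009, 0.014, -1.0]]
force: [-0.5, -4.7, -1.2]
opening: 0.007
```

```bash
python3 s.py
```

```text
3.7 [[   1.1 -180.1]] 56.3 16.54 Fjig [-1.8  -4.41] -1.2
```

Request:
play_rows --increments '[{"dp": [-1,3,0],"turn": 0},{"dp": [-1,3,0],"turn": 0},{"dp": [-1,3,0],"turn": 0},{"dp": [-1,3,0],"turn": 0},{"dp": [-1,3,0],"turn": 0}]'

```text
time_s: 4.2
position: [0.5598, -0.1258, 0.0564]
tcp_rot: [[0.958, 0.285, 0.014], [0.285, -0.958, -0.011], [0.011, 0.015, -1.0]]
force: [0.4, -3.6, -2.2]
opening: 0.012
```

```bash
python3 s.py;python3 - <<'E'
from h import *
for n in("top","scene"):
    p,d=bot.capture(n); np.savez(n+"2.npz",p=p,d=d)
    cv2.imwrite(f"pics/r2_{n}.png",rect(n,.036,1.85,p))
E
```

```text
4.2 [[   1.1 -163. ]] 56.4 16.56 Fjig [-0.68 -3.57] -2.2
```

View pics/r2_top.png

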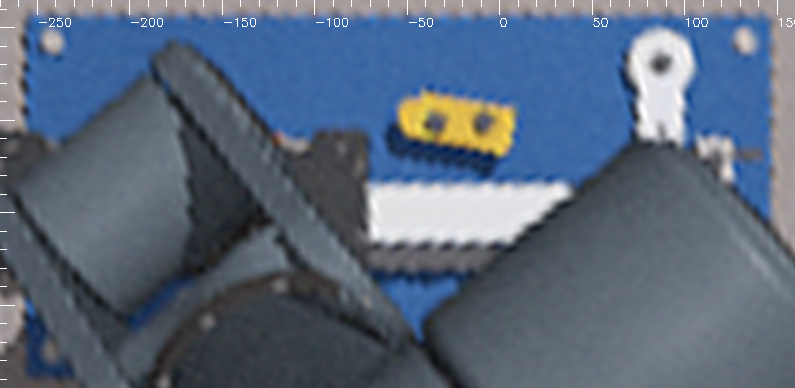

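View pics/r2_scene.png

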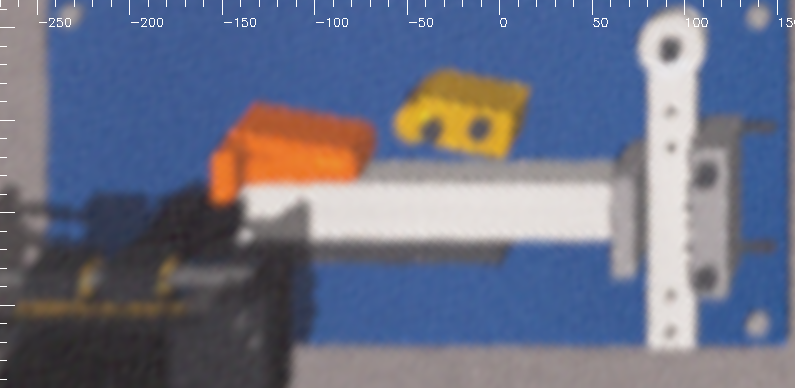

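Request:
play_rows --increments '[{"dp": [-0.7,2,0],"turn": 0},{"dp": [-0.7,2,0],"turn": 0},{"dp": [-0.7,2,0],"turn": 0},{"dp": [-0.7,2,0],"turn": 0},{"dp": [-0.7,2,0],"turn": 0}]'

```text
time_s: 4.8
position: [0.5586, -0.1213, 0.0567]
tcp_rot: [[0.957, 0.289, 0.02], [0.29, -0.957, -0.022], [0.013, 0.027, -1.0]]
force: [0.8, -9.4, -3.7]
opening: 0.006
```

```bash
python3 s.py
```

```text
4.8 [[   1.2 -158.3]] 56.7 16.85 Fjig [-1.91 -9.29] -3.74
```

Request:
play_rows --increments '[{"dp": [-0.7,2,0],"turn": 0},{"dp": [-0.7,2,0],"turn": 0},{"dp": [-0.7,2,0],"turn": 0},{"dp": [-0.7,2,0],"turn": 0},{"dp": [-0.7,2,0],"turn": 0}]'

```text
time_s: 5.3
position: [0.5586, -0.1213, 0.0569]
tcp_rot: [[0.956, 0.294, 0.028], [0.294, -0.955, -0.037], [0.016, 0.044, -0.999]]
force: [1.7, -10.2, -3.9]
opening: 0.012
```

```bash
python3 s.py;python3 - <<'E'
from h import *
for n in("scene",):
    p,d=bot.capture(n); np.savez(n+"3.npz",p=p,d=d)
    cv2.imwrite(f"pics/r3_{n}.png",rect(n,.022,4,p,(20,160),(-95,40)))
E
```

```text
5.3 [[   1.2 -158.3]] 56.9 17.13 Fjig [ -1.29 -10.3 ] -3.9
```

View pics/r3_scene.png

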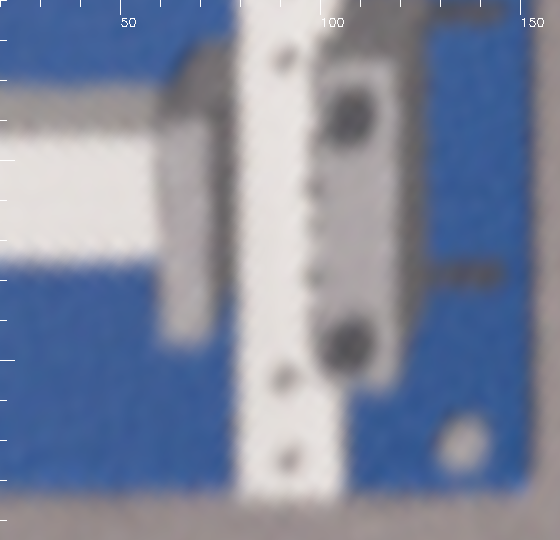

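The strut is seated square: the TCP stayed at jig y -158.3 over two pushes at about 10 N. Pushing has tilted the tool by about 2.6°. I'll back off, lift, and give the tool a half turn so that the fingertips lean forward for the low push on the wedge.

Request:
play_rows --increments '[{"dp": [3,-10,0],"turn": 0},{"dp": [3,-10,0],"turn": 0},{"dp": [3,-10,5],"turn": 0},{"dp": [0,0,20],"turn": 0},{"dp": [0,0,20],"turn": 0}]'

```text
time_s: 5.85
position: [0.5641, -0.1505, 0.1004]
tcp_rot: [[0.957, 0.291, 0.017], [0.292, -0.956, -0.028], [0.008, 0.032, -0.999]]
force: [0.4, 0.2, -0.3]
opening: 0.007
```

```bash
python3 s.py;python3 - <<'E'
from h import *
s=bot.read_state();print(s["joint_positions"].round(1),s["tcp_rot"].round(3))
for n in("top","scene"):
    p,d=bot.capture(n); np.savez(n+"4.npz",p=p,d=d)
    cv2.imwrite(f"pics/r4_{n}.png",rect(n,.033,1.85,p))
print(fj([30,-190]))
E
```

```text
5.85 [[  -1.9 -187.9]] 100.4 16.95 Fjig [0.49 0.06] -0.34
[-25.4  37.8  95.6  -1.5  45.   48.7] [[ 0.957  0.291  0.017]
 [ 0.292 -0.956 -0.028]
 [ 0.008  0.032 -0.999]]
[[ 595.23046704 -143.41063813]]
```

View pics/r4_scene.png

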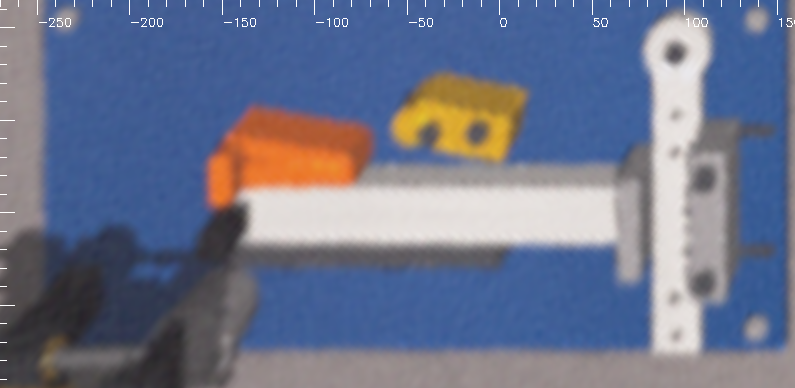

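View pics/r4_top.png

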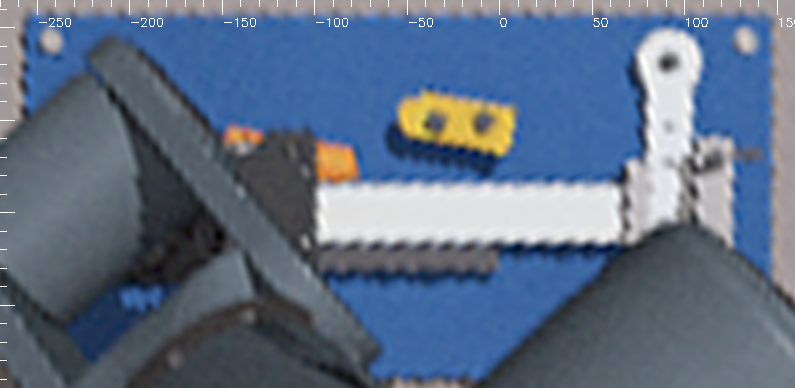

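The scene view shows the strut seated and the bar and wedge where expected. The wedge is at about y -152 to -78, with its tab at the rear. Now the half turn, at a safe height.

Request:
play_rows --increments '[{"dp": [6,1,0],"turn": 0.149},{"dp": [6,1,0],"turn": 0.149},{"dp": [6,1,0],"turn": 0.149},{"dp": [6,1,0],"turn": 0.149},{"dp": [6,1,0],"turn": 0.149}]'

```text
time_s: 6.45
position: [0.5948, -0.1453, 0.1006]
tcp_rot: [[0.497, 0.867, 0.033], [0.868, -0.497, -0.004], [0.013, 0.031, -0.999]]
force: [-0.2, 0.4, 0.6]
opening: 0.003
```

Request:
play_rows --increments '[{"dp": [0,0,0],"turn": 0.149},{"dp": [0,0,0],"turn": 0.149},{"dp": [0,0,0],"turn": 0.149},{"dp": [0,0,0],"turn": 0.149},{"dp": [0,0,0],"turn": 0.149}]'

```text
time_s: 6.95
position: [0.5933, -0.1438, 0.0963]
tcp_rot: [[-0.228, 0.973, 0.021], [0.973, 0.228, 0.023], [0.018, 0.026, -1.0]]
force: [-0.1, 1.1, -0.2]
opening: 0.005
```

Request:
play_rows --increments '[{"dp": [0,0,0],"turn": 0.149},{"dp": [0,0,0],"turn": 0.149},{"dp": [0,0,0],"turn": 0.149},{"dp": [0,0,0],"turn": 0.149},{"dp": [0,0,0],"turn": 0.149}]'

```text
time_s: 7.45
position: [0.5906, -0.1425, 0.0918]
tcp_rot: [[-0.83, 0.557, -0.009], [0.557, 0.83, 0.034], [0.026, 0.024, -0.999]]
force: [-0.4, 0.1, -0.9]
opening: 0.007
```

```bash
python3 s.py;python3 -c "
from h import *
s=bot.read_state();print(s['joint_positions'].round(1),s['tcp_rot'].round(3))"
```

```text
7.45 [[  25.8 -187.8]] 91.8 146.15 Fjig [-0.32  0.2 ] -0.92
[-24.9  40.5  90.6   2.1  50.2 -82.3] [[-0.83   0.557 -0.009]
 [ 0.557  0.83   0.034]
 [ 0.026  0.024 -0.999]]
```

Remaining turn to 196.6° is 50.4°, or 0.88 rad.

Request:
play_rows --increments '[{"dp": [1,0,0],"turn": 0.149},{"dp": [1,0,0],"turn": 0.149},{"dp": [1,0,0],"turn": 0.149},{"dp": [1,0,0],"turn": 0.149},{"dp": [1,0,0],"turn": 0.149}]'

```text
time_s: 7.95
position: [0.5929, -0.1413, 0.0873]
tcp_rot: [[-0.987, -0.158, -0.038], [-0.159, 0.987, 0.022], [0.034, 0.028, -0.999]]
force: [0.2, 0.4, -0.3]
opening: 0.008
```

Request:
play_rows --increments '[{"dp": [1,-2,0],"turn": 0.1},{"dp": [0,-2,-8],"turn": 0.04},{"dp": [0,0,-8],"turn": 0},{"dp": [0,0,0],"turn": 0},{"dp": [0,0,0],"turn": 0}]'

```text
time_s: 8.45
position: [0.5922, -0.144, 0.0672]
tcp_rot: [[-0.953, -0.3, -0.046], [-0.301, 0.953, 0.021], [0.038, 0.034, -0.999]]
force: [-0.3, -0.3, -0.1]
opening: 0.005
```

```bash
python3 s.py;python3 - <<'E'
from h import *
s=bot.read_state();print(s["joint_positions"].round(1),s["tcp_rot"].round(3))
for n in("scene",):
    p,d=bot.capture(n); np.savez(n+"5.npz",p=p,d=d)
    cv2.imwrite(f"pics/r5_{n}.png",cv2.resize(p[120:240,170:330],(0,0),fx=5,fy=5,interpolation=cv2.INTER_CUBIC))
print(fj([30,-190]))
E
```

```text
8.45 [[  26.9 -189.7]] 67.2 -162.49 Fjig [-0.37 -0.18] -0.13
[ -24.2   43.2   89.4    0.    50.3 -131.6] [[-0.953 -0.3   -0.046]
 [-0.301  0.953  0.021]
 [ 0.038  0.034 -0.999]]
[[ 595.23046704 -143.41063813]]
```

View pics/r5_scene.png

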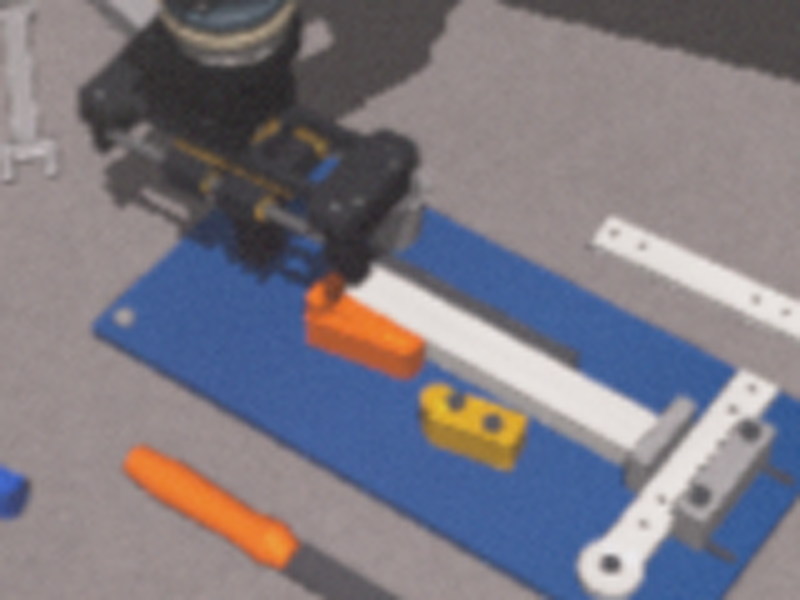

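Request:
play_rows --increments '[{"dp": [4,0,-7],"turn": -0.014},{"dp": [0,0,-8],"turn": 0},{"dp": [0,0,-8],"turn": 0},{"dp": [0,0,-4],"turn": 0},{"dp": [0,0,0],"turn": 0}]'

```text
time_s: 9.0
position: [0.5966, -0.1438, 0.038]
tcp_rot: [[-0.958, -0.284, -0.046], [-0.285, 0.958, 0.022], [0.038, 0.034, -0.999]]
force: [-0.1, -0.0, 0.4]
opening: 0.01
```

```bash
python3 s.py
```

```text
9.0 [[  31.2 -190.8]] 38.0 -163.4 Fjig [-0.08 -0.03] 0.37
```

Request:
play_rows --increments '[{"dp": [-1.2,4,-1],"turn": 0},{"dp": [-1.2,4,0],"turn": 0},{"dp": [-1.2,4,0],"turn": 0},{"dp": [-1.2,4,0],"turn": 0},{"dp": [-1.2,4,0],"turn": 0}]'

```text
time_s: 9.5
position: [0.5903, -0.1225, 0.0373]
tcp_rot: [[-0.958, -0.284, -0.045], [-0.285, 0.958, 0.021], [0.037, 0.033, -0.999]]
force: [0.3, 0.1, 0.2]
opening: 0.006
```

```bash
python3 s.py
```

```text
9.5 [[  31.3 -168.5]] 37.3 -163.43 Fjig [ 0.34 -0.01] 0.19
```

Request:
play_rows --increments '[{"dp": [-1.2,4,0],"turn": 0},{"dp": [-1.2,4,0],"turn": 0},{"dp": [-1.2,4,0],"turn": 0},{"dp": [-1.2,4,0],"turn": 0},{"dp": [-1.2,4,0],"turn": 0}]'

```text
time_s: 10.0
position: [0.5843, -0.1007, 0.0379]
tcp_rot: [[-0.958, -0.285, -0.043], [-0.286, 0.958, 0.02], [0.036, 0.032, -0.999]]
force: [-0.1, -0.3, 0.2]
opening: 0.004
```

```bash
python3 s.py;python3 - <<'E'
from h import *
for n in("scene",):
    p,d=bot.capture(n); np.savez(n+"6.npz",p=p,d=d)
    cv2.imwrite(f"pics/r6_{n}.png",cv2.resize(p[120:240,170:330],(0,0),fx=5,fy=5,interpolation=cv2.INTER_CUBIC))
E
```

```text
10.0 [[  31.7 -146. ]] 37.9 -163.4 Fjig [-0.17 -0.23] 0.18
```

View pics/r6_scene.png

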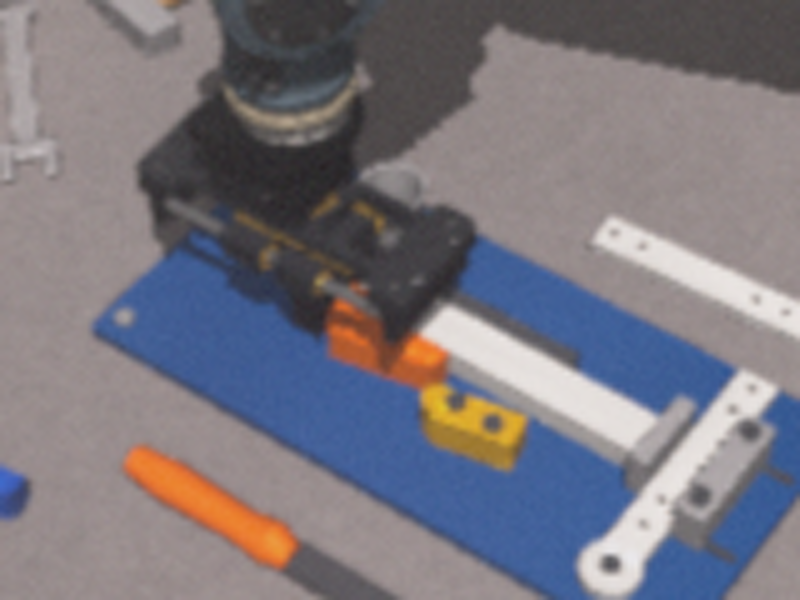

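The wedge is sliding freely along the bar towards the ramp (at about (390,350) in the crop), with almost no force.

Request:
play_rows --increments '[{"dp": [-1.6,4,0],"turn": 0},{"dp": [-1.4,4,0],"turn": 0},{"dp": [-1.3,4,0],"turn": 0},{"dp": [-1.2,4,0],"turn": 0},{"dp": [-1.2,4,0],"turn": 0}]'

```text
time_s: 10.55
position: [0.5769, -0.0788, 0.0379]
tcp_rot: [[-0.958, -0.284, -0.044], [-0.285, 0.958, 0.021], [0.036, 0.032, -0.999]]
force: [-0.6, 0.5, -0.1]
opening: 0.009
```

Request:
play_rows --increments '[{"dp": [-1,3,0],"turn": 0},{"dp": [-1,3,0],"turn": 0},{"dp": [-1,3,0],"turn": 0},{"dp": [-1,3,0],"turn": 0},{"dp": [-1,3,0],"turn": 0}]'

```text
time_s: 11.05
position: [0.5715, -0.0623, 0.038]
tcp_rot: [[-0.958, -0.285, -0.044], [-0.286, 0.958, 0.021], [0.036, 0.032, -0.999]]
force: [0.4, -0.2, -0.1]
opening: 0.005
```

```bash
python3 s.py
```

```text
11.05 [[  30.4 -105.5]] 38.0 -163.39 Fjig [ 0.31 -0.3 ] -0.13
```

Request:
play_rows --increments '[{"dp": [-0.8,2.5,0],"turn": 0},{"dp": [-0.8,2.5,0],"turn": 0},{"dp": [-0.8,2.5,0],"turn": 0},{"dp": [-0.8,2.5,0],"turn": 0},{"dp": [-0.8,2.5,0],"turn": 0}]'

```text
time_s: 11.55
position: [0.5671, -0.0487, 0.0379]
tcp_rot: [[-0.958, -0.285, -0.044], [-0.286, 0.958, 0.021], [0.036, 0.032, -0.999]]
force: [-0.7, -0.3, 0.1]
opening: 0.006
```

```bash
python3 s.py
```

```text
11.55 [[ 30.1 -91.2]] 37.9 -163.39 Fjig [-0.79 -0.12] 0.13
```

Request:
play_rows --increments '[{"dp": [-0.7,2.3,0],"turn": 0},{"dp": [-0.7,2.3,0],"turn": 0},{"dp": [-0.7,2.3,0],"turn": 0},{"dp": [-0.7,2.3,0],"turn": 0},{"dp": [-0.7,2.3,0],"turn": 0}]'

```text
time_s: 12.05
position: [0.5633, -0.0362, 0.0379]
tcp_rot: [[-0.958, -0.285, -0.044], [-0.286, 0.958, 0.021], [0.036, 0.032, -0.999]]
force: [0.9, 0.0, -0.1]
opening: 0.005
```

```bash
python3 s.py
```

```text
12.05 [[ 30.  -78.1]] 37.9 -163.39 Fjig [ 0.9  -0.25] -0.05
```

Request:
play_rows --increments '[{"dp": [-0.7,2.3,0],"turn": 0},{"dp": [-0.7,2.3,0],"turn": 0},{"dp": [-0.7,2.3,0],"turn": 0},{"dp": [-0.7,2.3,0],"turn": 0},{"dp": [-0.7,2.3,0],"turn": 0}]'

```text
time_s: 12.55
position: [0.5627, -0.0339, 0.0382]
tcp_rot: [[-0.955, -0.295, -0.037], [-0.295, 0.955, 0.003], [0.034, 0.014, -0.999]]
force: [-0.7, -8.0, -1.2]
opening: 0.006
```

```bash
python3 s.py;python3 - <<'E'
from h import *
for n in("scene","top"):
    p,d=bot.capture(n); np.savez(n+"7.npz",p=p,d=d)
    cv2.imwrite(f"pics/r7_{n}.png",rect(n,.036,4,p,(-110,60),(-30,80)))
E
```

```text
12.55 [[ 30.1 -75.7]] 38.2 -162.82 Fjig [-2.99 -7.47] -1.2
```

View pics/r7_scene.png

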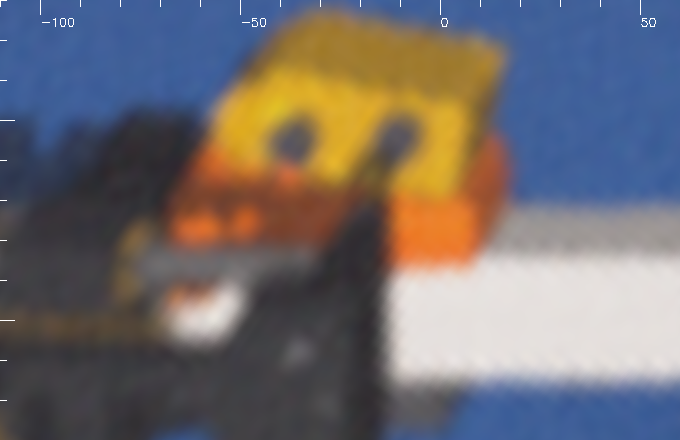

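View pics/r7_top.png

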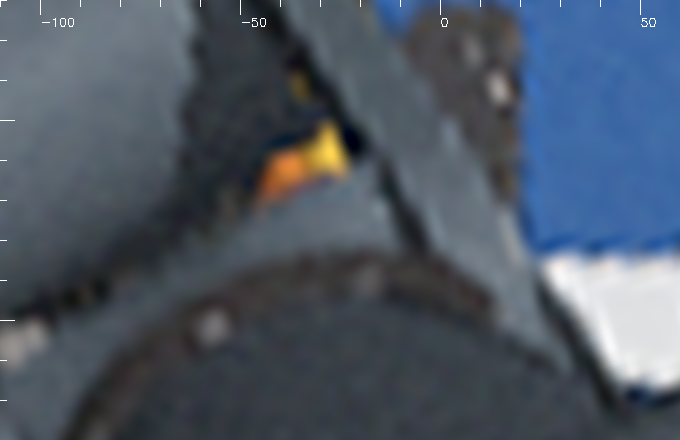

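The wedge has met the ramp, with its origin at about y -26, inside the -50 to 10 window. The force is 8 N. I'll raise the push gradually to about 13 N.

Request:
play_rows --increments '[{"dp": [-0.8,2.8,0],"turn": 0},{"dp": [-0.8,2.8,0],"turn": 0},{"dp": [-0.8,2.8,0],"turn": 0},{"dp": [-0.8,3,0],"turn": 0},{"dp": [-0.8,3,0],"turn": 0}]'

```text
time_s: 13.15
position: [0.5627, -0.0335, 0.0384]
tcp_rot: [[-0.952, -0.306, -0.029], [-0.306, 0.952, -0.019], [0.033, -0.01, -0.999]]
force: [-0.9, -10.6, -2.0]
opening: -0.0
```

```bash
python3 s.py
```

```text
13.15 [[ 30.2 -75.4]] 38.4 -162.19 Fjig [-3.86 -9.95] -1.96
```

Request:
play_rows --increments '[{"dp": [-1.3,3.3,0],"turn": -0.004},{"dp": [-1.3,3.5,0],"turn": -0.004},{"dp": [-1.3,3.6,0],"turn": -0.004},{"dp": [-1.3,3.6,0],"turn": -0.004},{"dp": [-1.3,3.6,0],"turn": -0.004}]'

```text
time_s: 13.65
position: [0.5625, -0.0331, 0.0388]
tcp_rot: [[-0.954, -0.299, -0.017], [-0.298, 0.953, -0.046], [0.03, -0.039, -0.999]]
force: [-1.0, -12.8, -3.5]
opening: 0.006
```

```bash
python3 s.py
```

```text
13.65 [[ 30.1 -74.9]] 38.8 -162.63 Fjig [ -4.66 -11.97] -3.47
```

Request:
play_rows --increments '[{"dp": [-1.3,3.7,-0.5],"turn": -0.004},{"dp": [-1.3,3.9,-0.5],"turn": -0.004},{"dp": [-1.3,3.9,-0.5],"turn": -0.004},{"dp": [-1.3,3.9,-0.5],"turn": -0.004},{"dp": [-1.3,3.9,-0.5],"turn": 0}]'

```text
time_s: 14.15
position: [0.5624, -0.0327, 0.039]
tcp_rot: [[-0.955, -0.297, -0.006], [-0.296, 0.952, -0.075], [0.028, -0.069, -0.997]]
force: [-0.5, -14.0, -0.3]
opening: 0.003
```

```bash
python3 s.py
```

```text
14.15 [[ 30.1 -74.5]] 39.0 -162.76 Fjig [ -4.47 -13.23] -0.35
```

14 N reached and the wedge has all but stopped moving. I'm backing off straight, lifting clear and moving aside to look.

Request:
play_rows --increments '[{"dp": [1.5,-5,0],"turn": 0},{"dp": [3,-10,0],"turn": 0},{"dp": [5,-15,0],"turn": 0},{"dp": [4,-12,15],"turn": 0},{"dp": [0,0,35],"turn": 0}]'

```text
time_s: 14.65
position: [0.5738, -0.0777, 0.0859]
tcp_rot: [[-0.955, -0.297, -0.015], [-0.295, 0.953, -0.071], [0.036, -0.063, -0.997]]
force: [0.2, 0.2, 0.1]
opening: 0.008
```

Request:
play_rows --increments '[{"dp": [0,0,40],"turn": 0},{"dp": [0,-20,40],"turn": 0},{"dp": [0,-45,5],"turn": 0},{"dp": [0,-45,0],"turn": 0},{"dp": [0,-45,0],"turn": 0}]'

```text
time_s: 15.15
position: [0.5772, -0.2359, 0.18]
tcp_rot: [[-0.953, -0.303, -0.006], [-0.302, 0.951, -0.072], [0.027, -0.067, -0.997]]
force: [-0.1, 0.6, 0.4]
opening: 0.0
```

Request:
play_rows --increments '[{"dp": [0,-45,0],"turn": 0},{"dp": [0,-45,0],"turn": 0},{"dp": [0,-20,0],"turn": 0},{"dp": [0,0,0],"turn": 0},{"dp": [0,0,0],"turn": 0}]'

```text
time_s: 15.65
position: [0.5757, -0.359, 0.1806]
tcp_rot: [[-0.956, -0.295, -0.003], [-0.294, 0.953, -0.073], [0.024, -0.069, -0.997]]
force: [-0.4, 0.4, 0.2]
opening: 0.007
```

```bash
python3 s.py;python3 - <<'E'
from h import *
for n in("scene","top"):
    p,d=bot.capture(n); np.savez(n+"8.npz",p=p,d=d)
    cv2.imwrite(f"pics/r8_{n}.png",rect(n,.033,3.1,p,(-130,130),(-80,90)))
    cv2.imwrite(f"pics/f8_{n}.png",p)
E
```

```text
15.65 [[ -50.3 -391. ]] 180.6 -162.91 Fjig [-0.3   0.51] 0.17
```

View pics/r8_scene.png

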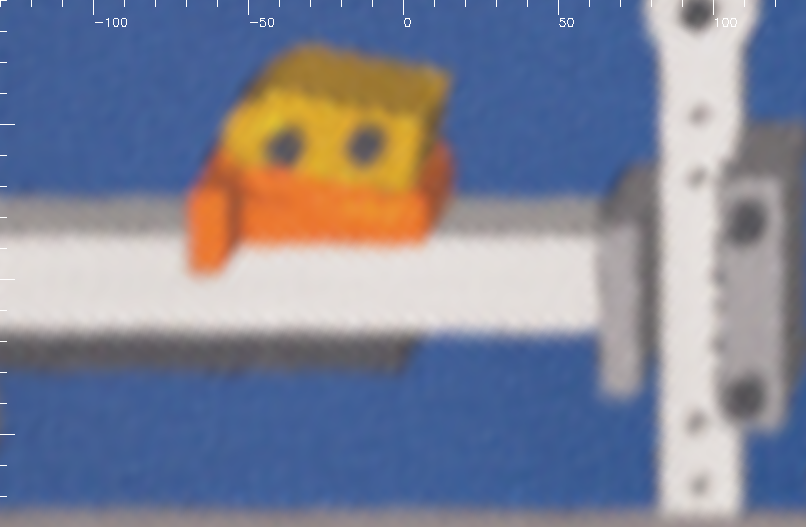

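View pics/r8_top.png

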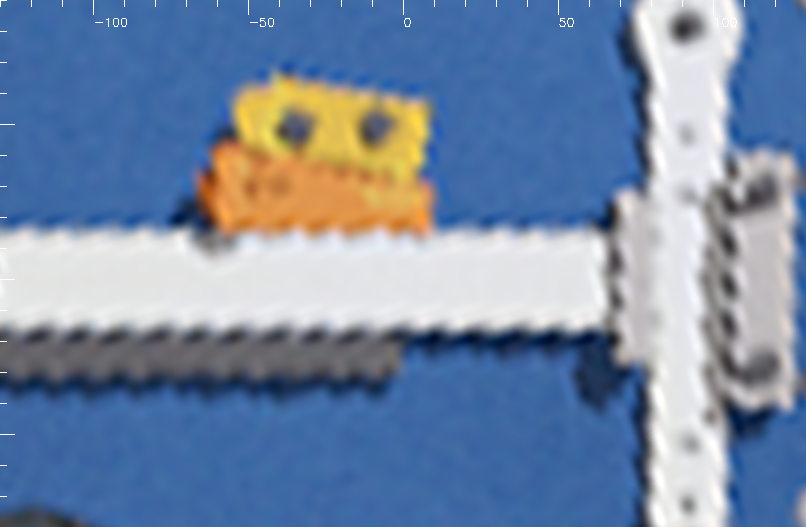

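View pics/f8_top.png

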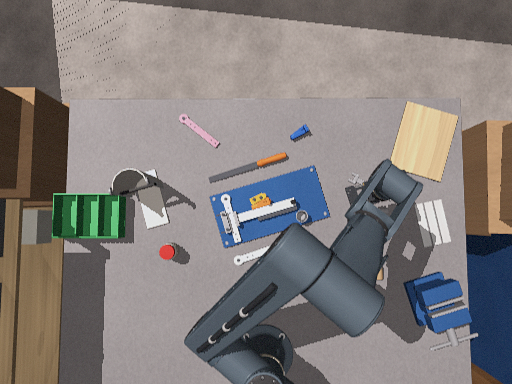

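```bash
python3 - <<'E'
from h import *
n="top";f=np.load("top8.npz");d=f["d"]
def pt(uv):
    c=bot.get_calibration(n);K=c["K"];u,v=uv;z=d[int(v),int(u)]
    q=np.array([(u-K[0,2])/K[0,0]*z,-(v-K[1,2])/K[1,1]*z,-z]);return np.array(c["attitude"])@q+c["xyz"]
for j,z in(((27,-45),.036),((27,-35),.036),((22,-15),.036),((20,0),.036),((0,-60),.033),((0,20),.033),((60,-80),.012)):
    uv=np.rint(proj(n,np.r_[fj(j)[0]/1000,z]))[0]; P=pt(uv); print(j,uv,tj(P).round(1),(P[2]*1e3).round(1))
# bystander shift: change between start and now
for k in("scene",):
    a=np.load(k+"0.npz")["p"];b=np.load(k+"8.npz")["p"]
    dd=(cv2.absdiff(a,b).max(2)>50).astype(np.uint8)*255
    cv2.imwrite("pics/diff.png",dd)
cv2.imwrite("pics/f8_sc.png",np.load("scene8.npz")["p"])
E
```

```text
(27, -45) [265. 202.] [[ 26.6 -44.8]] 41.4
(27, -35) [262. 203.] [[ 26.7 -33.3]] 32.2
(22, -15) [258. 206.] [[ 20.  -16.1]] 39.9
(20, 0) [254. 207.] [[20.8 -1. ]] 37.0
(0, -60) [271. 208.] [[ -0.5 -59.5]] 37.3
(0, 20) [250. 214.] [[ 0.6 20.4]] 34.1
(60, -80) [271. 191.] [[ 60.9 -78.5]] 11.6
```

View pics/diff.png

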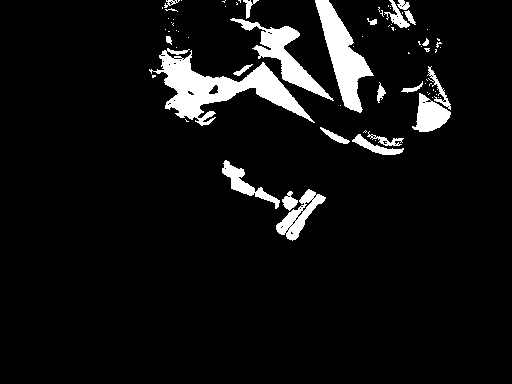

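The difference picture shows that only the post, bar, wedge and strut moved on the bench, around (225-325, 160-240). The rest of the change is the arm and its shadow. Depth on the wedge's top is noisy (32-41 mm) and centres on the 36 mm expected, so it agrees with the wedge lying flat. Handing in.

```bash
python3 -c "
from rig import bot
print(bot.hand_in())"
```

```text
the job is handed in; nothing more can be done
None
```

The strut is clamped and the job is handed in at about 15.8 s; no verdict was reported.

**What I did:** I pushed the bar by its post until the strut stopped against the fence. The final push was about 10 N, and the tool position did not change between two pushes. After a half turn of the tool to undo its tilt, I pushed the wedge low on its boss. It met the ramp with its origin at about jig y -26 mm, and I raised the push to about 14 N before backing straight off.

**Last checks:**
- **Clamp:** after release, both cameras show the strut square on the fence, the jaw against it, and the wedge still in place between bar and ramp.
- **Bystanders:** in the scene view only the post, bar, wedge and strut had moved. The hammer and wrench were partly hidden by the arm or its shadow.
- **Forces:** the highest reading was about 14 N, but readings came only at the end of each 0.5 s call.

**Weak spots:**
- **Wedge flatness:** depth on the wedge's top was noisy (32-41 mm against 36 mm expected), so it confirms flatness only roughly.
- **Wedge force on the bar:** I could not measure this after release. I judged it from the 14 N push and from the wedge staying put.

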